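# Lock the lid on the brass polishing machine and switch it on

## Robot

A 6-joint arm with a two-finger parallel gripper is mounted at the origin on the work surface. World frame = base frame: x ahead of the robot, y to its left, z up, the work surface at z = 0. Lengths are in m, angles in rad, forces in N, time in s.
With the tool pointing down it reaches from about 0.3 to 0.775 m from the base axis. Payload 14.6 kg.
Tool frame: the origin (TCP) lies at the very end of the fingers, on their centre line; the grasp point (between the pads) lies 19 mm behind it (ctrl.hold_point_z is the distance from the TCP to the grasp point, in m); x points along the fingers, y is the direction in which the jaws open and shut, and the axes are right-handed (so a half turn about x gives the same grasp; the last joint's range is limited). The gripper opens to 94 mm and grips with 3 to 60 N. Pads are 16 mm wide; open, the fingers measure 119 mm over their backs; the gripper's body (75 mm by 177 mm) begins 78 mm behind the grasp point.
Start: joints at [-1.248, 0.3, 1.521, -0, 1.321, -0.067], TCP at [0.209, -0.509, 0.205] pointing down, gripper open.
Joint ranges: [-3.03, 3.03], [-0.79, 2.21], [0.23, 2.52], [-1.04, 4.18], [0, 3.07], [-2.55, 2.55]. Speed limits (rad/s): [2.22, 2.22, 2.57, 3.14, 3.14, 3.14].

## Interface

Orientations are given as [roll, pitch, yaw] about the fixed x, y, z axes, in that order (R = Rz(yaw) Ry(pitch) Rx(roll)).
In Python, from station import get_obs, camera, ticket, ctrl gives the robot as it stands.
- The arm moves only by the tool step_arm, never from a script. Its argument "motion" is a list that holds one entry, the list of rows, each a list of 6 numbers: the shift along the tool's x, y, z in m, then the turn, a rotation vector about the tool's x, y, z in degrees. A call has 1 to 12 rows; each row shifts and turns the commanded pose from where the row before left it, along the tool's axes as they then stand; what a row does not reach is not made up. A row lasts 1/8 s, in which the tool goes at most 62.5 mm and 10.7 degrees, less where a joint would pass 70% of its speed; a pose out of reach is approached as far as the arm can. A call is refused whole if a number of a shift passes 0.0625 or a number of a turn 10.7, either way. A call with a gripper value outside its range is refused whole. "fingers" is the finger opening in m, from 0 to 0.094, set as the call begins (left out, the last holds). The fingers move at their own pace and stop on an object; "squeeze" is the grip in N (left out, the last holds). Time passes only in rows, so rows that do not move let the fingers close. It gives the time, the measured TCP pose, the force and the opening at its end, in the units of the state.
- get_obs(): the state, without advancing time (a new reading comes with each control period).
- camera(name): name is "scene" or "top"; returns a dict with "pixels" (480x640x3 uint8, red, green, blue), "fx", "fy", "cx", "cy" (pixels), "extrinsics" (4x4, takes a point from world to camera coordinates). Camera axes: x right, y up, looking along -z (the intrinsics and any distortion apply to the point x, -y, -z); pixel columns grow to the right and rows downward; lengths in m; the calibration is good to about 2 mm. A picture is of the moment at which its call begins. There is no depth.
- ticket.hand_in(): hands the job in, once; it reports no verdict.
The state is a dict: "time_s": time; "qpos": joint angles; "joint_vel": joint speeds; "tau": joint torques, N m; "ee_pos": TCP position; "eef_rot": TCP orientation; "force": force on the tool from outside, world axes, zero at the start; "moment": the same for the moment, N m; "grip_width": finger opening in m.
Only numpy, scipy, OpenCV 4.12 (cv2) and the standard library are available. Lean on these libraries where they do the work, as an engineer would, in place of code of your own. Each camera call takes 0.05 s, during which the arm holds its last target.

## Task

Close the polishing machine for the brass blanks: set the bayonet lid with the bar handle into the pot so that its two lugs go down through the two slots in the rim, press it down against the sprung rubber ring and turn it a quarter turn clockwise (seen from above) so that it locks. Only then throw the machine's toggle switch fully over to its other side. Leave the other things on the bench where they are.

Things in the scene. Friction and masses are not known exactly. Their poses are not given: they have to be found in the camera images.
- machine: Polishing machine fixed to the bench: round grey housing, radius 105 mm, 51 mm high, with an open steel pot (outer radius 63 mm, rim top at 140 mm) on top and a toggle switch on a grey box at its +y side. Origin: on the pot's axis, at bench level; z up.
- pot_mouth (a point): Centre of the pot's mouth, level with the rim's top; axes as the machine's. The rim is an inward lip, 6 mm thick, inner radius 46 mm, with two opposite slots at +x and -x. Stops under the rim let a lid set into the slots turn about 94 degrees clockwise (from above), and less than 15 the other way.
- pot_slot (a point): Middle of the slot at the machine's +x side, 50 mm from the pot's axis, at the rim's top. Each slot is at least 23 mm wide, widens outward and reaches the pot wall (inside radius 59 mm). The other is opposite.
- gasket (a joint): How far the sprung rubber ring in the pot (radius 34 to 42 mm) is pressed down, in m: 0 free, its top 8 mm below the rim's top; 0.006 at the bottom. It takes 3.5 N to start it, about 8 N at the bottom. A locked lid keeps it about 0.003 down.
- lid_grip (a point): On the axis of the loose aluminium lid (0.14 to 0.28 kg) that stands right way up on the bench: in its black bar handle, 43 mm above its underside, 15 mm below the top; z up. The handle lies along this x, in line with the lugs: 56 mm long, 16 mm thick, 38 mm high. The lid is a disc 20 mm thick, radius 45 mm (43 mm below the top 4 mm).
- lid_lug (a point): Middle of the lid's lug at its +x side, 50 mm from its axis, at its underside; another is opposite. A lug is 16 mm wide, 5 mm thick and reaches 54 mm from the axis. In the slots, on the free rubber ring, the grip point is 35 mm above the rim's top; the lugs clear the rim's underside at 32 mm or less (29 is the bottom); locked it is at about 32.
- switch (a joint): Angle of the toggle switch: 0 leaning to the machine's -x (off), 1.0 leaning to its +x (on, the stop). It turns about the machine's y, stays where it is left and is light (1 to 2 N at its tip).
- switch_tip (a point): Centre of the black ball (radius 13 mm) on the switch lever, 60 mm from its hinge. The hinge is at x = 20, y = 130 mm in the machine's frame, 77 mm above the bench, on a black block (top at 80 mm). The ball is 130 mm above the bench at either end of its throw, 137 mm half-way.
- casing1: Bystander: brass sleeve standing near one end of the lid's lugs, radius 13 mm, 34 mm high; origin at the centre of its underside.
- casing2: Bystander: another such brass sleeve, near the other end of the lid's lugs.
- pan_lid: Bystander: a plain round steel pan lid without lugs, radius 52 mm, round black knob on top, 38 mm high; origin under its centre.
- bowl: Bystander: steel bowl with brass blanks, radius 80 mm, 55 mm high; origin under its centre.
- beaker: Bystander: dark steel beaker with a pair of tweezers standing in it, radius 42 mm, 100 mm high (tweezers 160 mm); origin under its centre.
- pliers: Bystander: pliers with black grips lying near the robot, about 185 mm long, 16 mm high; origin between jaws and grips.
- block: Bystander: wooden block lying near the robot, 100 x 50 x 30 mm; origin under its centre.
Mind the look-alikes: they are no part of the job. What is shaped like the part that bears lid_grip but purple is not meant.

How it is judged:
On the way, in this order (a step that is already met when the one before it is completed fails the run):
1. the lid's lugs are down in the two slots of the rim (z of lid_grip in the frame of pot_mouth below 0.0375 m and horizontal distance between lid_grip and pot_mouth below 0.008 m and angle between the x axis of lid_grip and the x axis of pot_mouth, either way round below 0.3 rad).
2. the lid has been turned a quarter turn and is locked under the rim (z of lid_grip in the frame of pot_mouth below 0.0345 m and horizontal distance between lid_grip and pot_mouth below 0.008 m and angle between the x axis of lid_grip and the y axis of pot_mouth, either way round below 0.26 rad), for 0.2 s.
3. the switch is thrown over (value of joint switch above 0.85 rad), for 0.1 s.
At the end, for the whole second after the job is handed in: The lid is locked level under the pot's rim (its grip point less than 34.5 mm above the rim's top, within 8 mm of the pot's axis, handle within 15 degrees of a quarter turn from the slots) and the switch stands at 0.85 rad or more (all of step 2 and angle between lid_grip's own z axis and vertical below 0.08 rad and value of joint switch above 0.85 rad); the robot touches nothing.
It fails at once if a bystander is moved more than 30 mm (distance of any of casing1, casing2, pan_lid, bowl, beaker, pliers, block from where it was at the start of the episode above 0.03 m).
It fails at once if the switch is thrown on while the lid is not locked (value of joint switch above 0.5 rad and (z of lid_grip in the frame of pot_mouth above 0.0345 m or horizontal distance between lid_grip and pot_mouth above 0.008 m or angle between the x axis of lid_grip and the y axis of pot_mouth, either way round above 0.26 rad)).
It also fails if it takes over 58 s, if anything falls off the work surface, if the arm or the gripper's body presses on something with over 40 N, if the wrist force passes 120 N, or if a joint passes its speed limit or range.

## Working session

There is one attempt and no reset: what is moved stays moved. The work goes in short steps, Python scripts to look and compute and a tool call to move; the robot and the scene stay as the last step left them, time stands still between calls to the robot, and variables do not carry over. Pictures are saved under pics/ and viewed, and the job is handed in when it is done.

Besides the shell and the picture viewer there is one more tool, called as name(argument=value, ...), one argument or row to a line, values as JSON. step_arm: Moves the arm, as the interface text tells. Its arguments: {"type":"object","properties":{"motion":{"type":"array","items":{"type":"array","items":{"type":"array","items":{"type":"number"}}}},"fingers":{"type":"number"},"squeeze":{"type":"number"}},"required":["motion"]}

```bash
mkdir -p pics; ls; cat > h.py <<'E'
import numpy as np, cv2
from station import get_obs, camera, ticket, ctrl
def snap(name,tag):
    c=camera(name); im=c["pixels"][:,:,::-1].copy(); cv2.imwrite(f"pics/{tag}.png",im)
    np.savez(f"{tag}.npz",**{k:np.array(v) for k,v in c.items()}); return c
def load(tag): 
    d=np.load(f"{tag}.npz"); return {k:d[k] for k in d.files}
def proj(c,P):
    E=np.array(c["extrinsics"]);p=E@np.append(P,1)
    return c["fx"]*p[0]/-p[2]+c["cx"], c["fy"]*-p[1]/-p[2]+c["cy"]
def unproj(c,u,v,z):
    E=np.array(c["extrinsics"]);R=E[:3,:3];t=E[:3,3]
    d=R.T@np.array([(u-c["cx"])/c["fx"],-(v-c["cy"])/c["fy"],-1]);o=-R.T@t
    return o+d*(z-o[2])/d[2]
def crop(tag,x0,y0,x1,y1,s,out):
    im=cv2.imread(f"pics/{tag}.png")[y0:y1,x0:x1]
    cv2.imwrite(f"pics/{out}.png",cv2.resize(im,None,fx=s,fy=s,interpolation=cv2.INTER_CUBIC))
E
python3 - <<'E'
from h import *
for n in("scene","top"):
    c=snap(n,n+"0"); print(n,c.keys(),c["fx"],c["cx"],c["cy"],np.round(c["extrinsics"],3))
print(get_obs(),ctrl.hold_point_z)
E
```

```text
pics
scene dict_keys(['pixels', 'fx', 'fy', 'cx', 'cy', 'extrinsics']) 530.8720200015141 325.74955403692024 233.91226725613433 [[ 0.821  0.571  0.02  -0.451]
 [-0.417  0.575  0.704  0.184]
 [ 0.39  -0.586  0.71  -1.339]
 [ 0.     0.     0.     1.   ]]
top dict_keys(['pixels', 'fx', 'fy', 'cx', 'cy', 'extrinsics']) 440.84764697011855 319.7130952556002 242.4936146906582 [[ 0.012 -1.     0.017 -0.028]
 [ 0.987  0.014  0.16  -0.568]
 [-0.16   0.015  0.987 -1.02 ]
 [ 0.     0.     0.     1.   ]]
{'time_s': 0.1, 'qpos': array([-1.24759786e+00,  3.00444808e-01,  1.52153675e+00,  1.43836458e-05,
        1.32069629e+00, -6.66177128e-02]), 'joint_vel': array([-8.37462398e-04, -8.62006292e-04, -2.30591487e-03,  6.95775128e-05,
       -1.11211006e-03, -1.38948872e-04]), 'tau': array([ 2.58793072e-03, -5.32640934e+01, -3.53280258e+01,  7.10396119e-02,
        2.35141284e-02, -7.20576213e-05]), 'ee_pos': array([ 0.20892459, -0.50851101,  0.2049195 ]), 'eef_rot': array([-1.65025187,  1.56971105,  1.88115339]), 'force': array([-0.89141702, -0.19815379,  0.68584287]), 'moment': array([ 0.01351099, -0.00514733, -0.07105803]), 'grip_width': 0.09400156254504968} 0.0188
```

View pics/scene0.png

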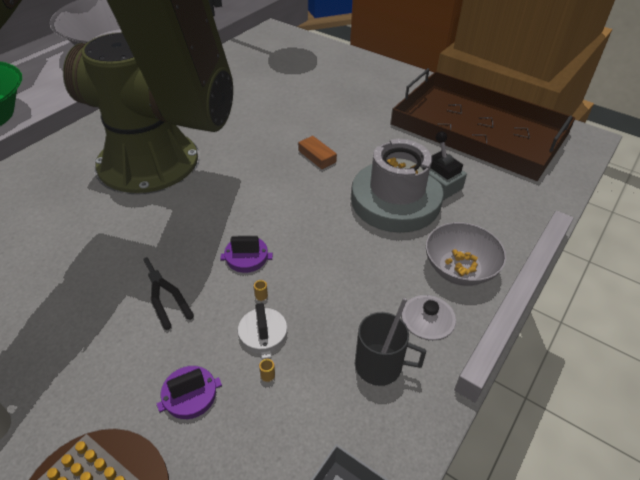

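View pics/top0.png

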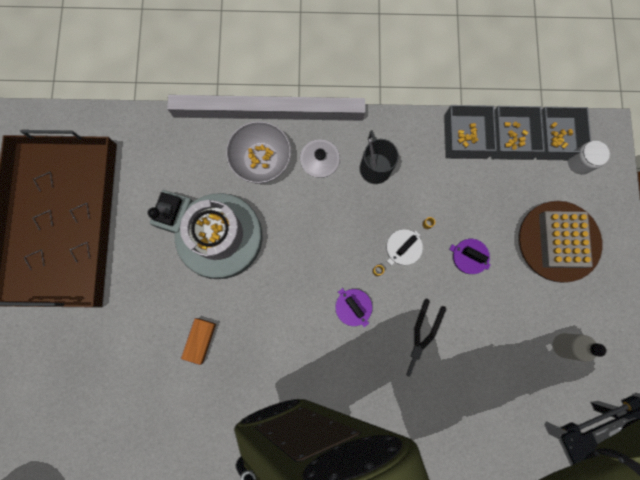

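The real lid is the aluminium one at top (405,247), with sleeves at (429,223) and (378,269). The pot is at about (211,228) and the switch ball at about (155,212). I'll enlarge both.

```bash
python3 - <<'E'
from h import *
crop("top0",135,180,275,285,5.6,"mt"); crop("top0",350,200,460,282,7,"lt")
crop("scene0",335,120,485,232,5.3,"ms"); crop("scene0",210,265,320,390,4.8,"ls")
E
```

```text
(no output)
```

View pics/mt.png

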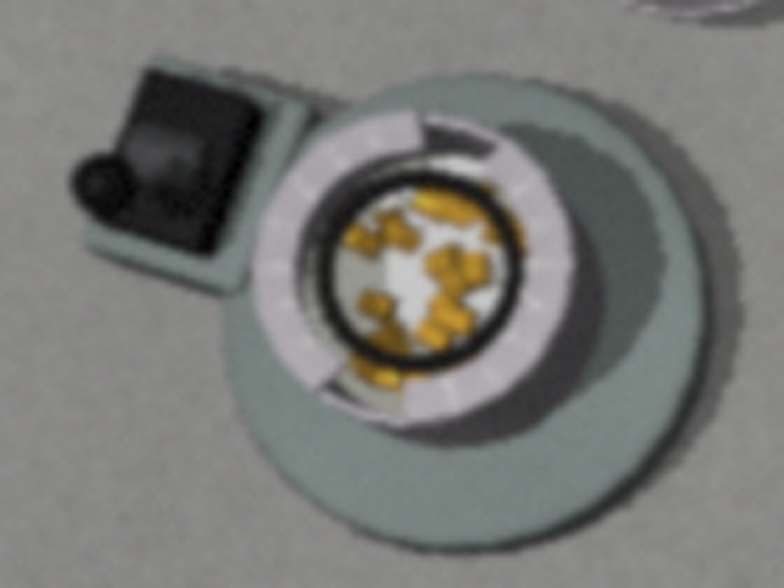

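View pics/lt.png

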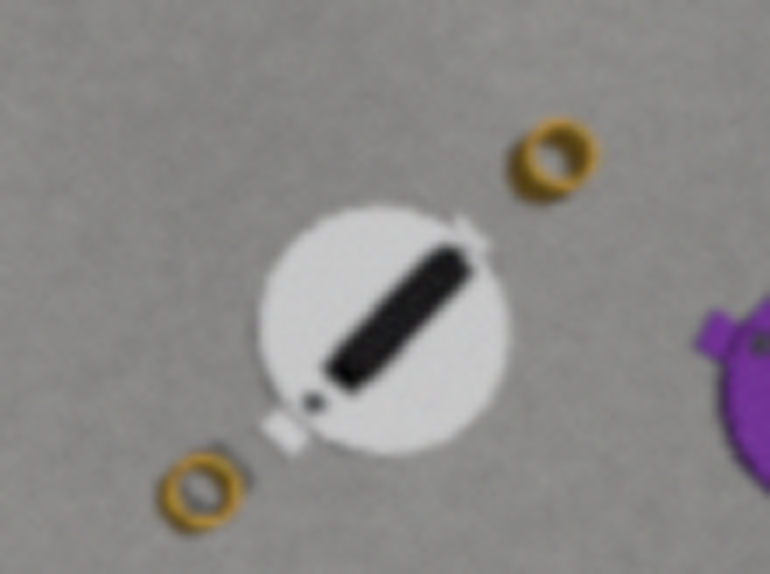

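View pics/ms.png

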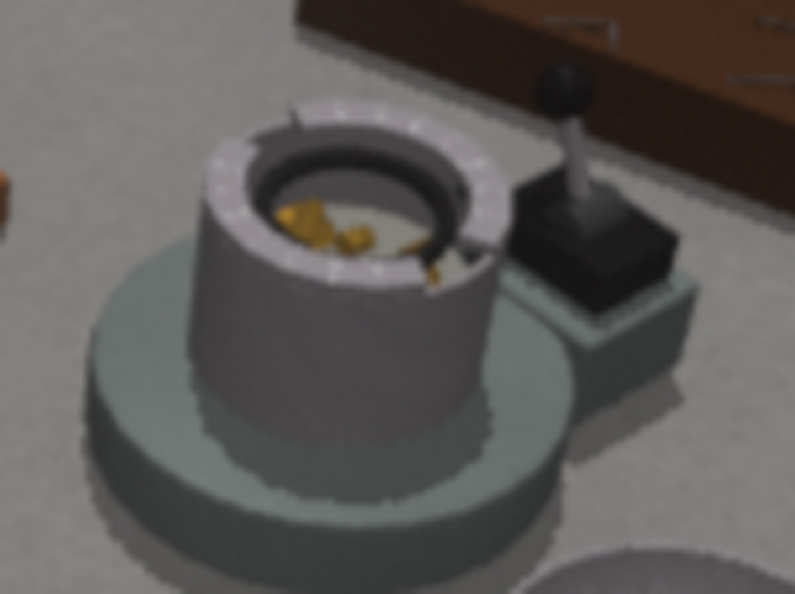

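View pics/ls.png

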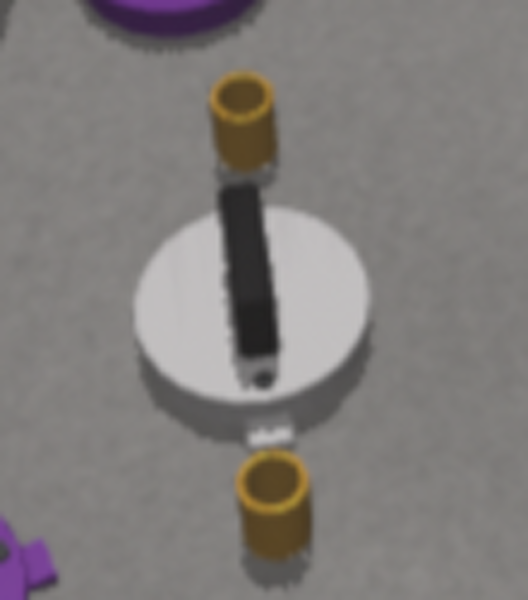

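```bash
cat > ov.py <<'E'
from h import *
def T(p,x,y,a):
    c,s=np.cos(a),np.sin(a); return np.array([x+c*p[0]-s*p[1],y+s*p[0]+c*p[1],p[2]])
def circ(r,z,a0=0,a1=2*np.pi,n=80): return [(r*np.cos(t),r*np.sin(t),z) for t in np.linspace(a0,a1,n)]
g=np.arcsin(.0115/.046)
machine=[circ(.063,.14),circ(.046,.14,g,np.pi-g),circ(.046,.14,np.pi+g,2*np.pi-g),circ(.105,.051),circ(.105,0),
 [(.046,.0115,.14),(.059,.0148,.14)],[(.046,-.0115,.14),(.059,-.0148,.14)],[(-.046,.0115,.14),(-.059,.0148,.14)],[(-.046,-.0115,.14),(-.059,-.0148,.14)],circ(.042,.132),
 [(.02+.06*np.sin(-.5)+.013*np.cos(t),.13+.013*np.sin(t),.13) for t in np.linspace(0,6.3,30)]]
def lid(dz=0):
    q=[(.028,.008),(.028,-.008),(-.028,-.008),(-.028,.008),(.028,.008)]
    return [circ(.045,.02+dz),[(a,b,.058+dz) for a,b in q],[(a,b,.02+dz) for a,b in q]]+[[(s*.043,.008,.005+dz),(s*.054,.008,.005+dz),(s*.054,-.008,.005+dz),(s*.043,-.008,.005+dz)] for s in(1,-1)]
def draw(tag,model,pose,box,s,out,col=(0,0,255)):
    c=load(tag); x0,y0,x1,y1=box
    im=cv2.resize(cv2.imread(f"pics/{tag}.png")[y0:y1,x0:x1],None,fx=s,fy=s,interpolation=cv2.INTER_CUBIC)
    for pl in model:
        q=np.array([[( u+.5-x0)*s-.5,(v+.5-y0)*s-.5] for u,v in (proj(c,T(p,*pose)) for p in pl)])
        cv2.polylines(im,[np.round(q*8).astype(int).reshape(-1,1,2)],False,col,1,cv2.LINE_AA,3)
    cv2.imwrite(f"pics/{out}.png",im); return im
def pair(t1,b1,t2,b2,model,pose,out):
    a=draw(t1,model,pose,b1,400/(b1[2]-b1[0]),out); b=draw(t2,model,pose,b2,400/(b2[2]-b2[0]),out)
    h=max(a.shape[0],b.shape[0]); im=np.zeros((h,800,3),np.uint8); im[:a.shape[0],:a.shape[1]]=a[:,:400]; im[:b.shape[0],400:400+b.shape[1]]=b[:,:400]
    cv2.imwrite(f"pics/{out}.png",im)
E
python3 - <<'E'
from ov import *
c=load("top0")
P=lambda u,v,z,s,x0,y0: unproj(c,u/s+x0,v/s+y0,z)
print("pot",P(413,268,.14,5.6,135,180),"slots",P(460,130,.14,5.6,135,180),P(363,402,.14,5.6,135,180),"ball",P(103,186,.13,5.6,135,180))
print("lid",P(385,330,.02,7,350,200),"lugs",P(472,237,.005,7,350,200),P(285,432,.005,7,350,200))
cs=load("scene0")
print("sc pot rim c",unproj(cs,358/5.3+335,190/5.3+120,.14),"ball",unproj(cs,566/5.3+335,90/5.3+120,.13))
print("sc lid",unproj(cs,252/4.8+210,303/4.8+265,.02))
E
```

```text
pot [0.58190119 0.22588085 0.14      ] slots [0.63799546 0.21016544 0.14      ] [0.5284067 0.2425555 0.14     ] ball [0.6153036  0.35320887 0.13      ]
lid [ 0.5634888  -0.23270498  0.02      ] lugs [ 0.60024516 -0.2680775   0.005     ] [ 0.52841779 -0.19930404  0.005     ]
sc pot rim c [0.58904343 0.22867164 0.14      ] ball [0.62143067 0.35731188 0.13      ]
sc lid [ 0.56915228 -0.23026799  0.02      ]
```

```bash
python3 - <<'E'
from ov import *
pair("top0",(140,180,270,285),"scene0",(340,120,480,235),machine,(.583,.2265,-.288),"o1")
pair("top0",(365,205,445,285),"scene0",(220,280,310,370),lid(),(.5645,-.2325,-.764),"o2")
E
```

```text
(no output)
```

View pics/o1.png

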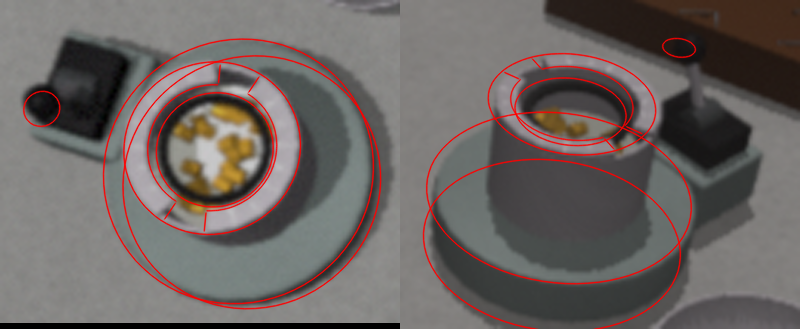

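View pics/o2.png

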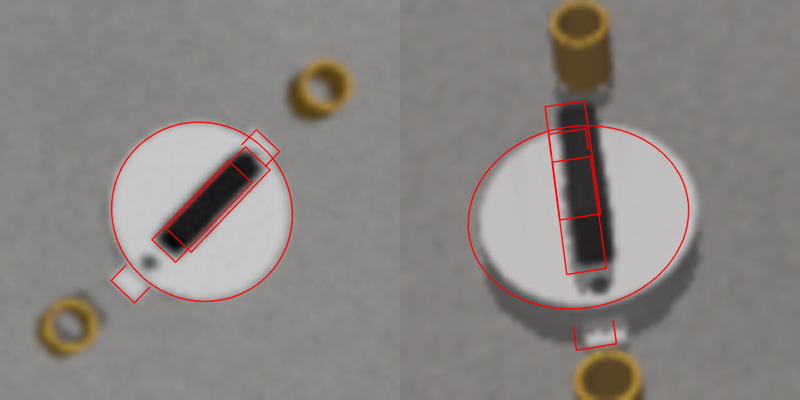

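```bash
python3 - <<'E'
from ov import *
from scipy.spatial.transform import Rotation as Ro
o=get_obs(); R=Ro.from_euler('xyz',o["eef_rot"]).as_matrix(); print(np.round(R,4)); print("tool y angle",np.degrees(np.arctan2(R[1,1],R[0,1])), "q1",np.degrees(o["qpos"][0]),"q6",np.degrees(o["qpos"][5]))
m=lid()
draw("top0",[m[0],m[1]]+m[3:],(.5645,-.2325,-.764),(375,215,435,280),10,"o3")
E
```

```text
[[-3.00e-04  3.80e-01 -9.25e-01]
 [ 1.00e-03 -9.25e-01 -3.80e-01]
 [-1.00e+00 -1.10e-03 -1.00e-04]]
tool y angle -67.66537979632781 q1 -71.48209184505319 q6 -3.8169137831986832
```

View pics/o3.png

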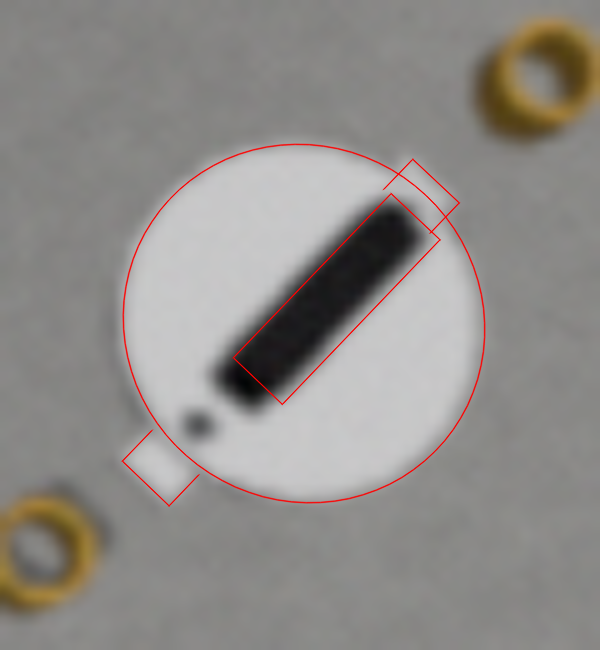

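```bash
cat > plan.py <<'E'
from h import *
from scipy.spatial.transform import Rotation as Ro
def tool(yaw): # tool y at yaw (deg), x down
    y=np.array([np.cos(np.radians(yaw)),np.sin(np.radians(yaw)),0]);x=np.array([0,0,-1.]);return np.array([x,y,np.cross(x,y)]).T
def plan(target,yaw,n,dp=4):
    o=get_obs(); R=Ro.from_euler('xyz',o["eef_rot"]).as_matrix(); p=o["ee_pos"]
    rv=(Ro.from_matrix(R.T@tool(yaw))).as_rotvec()
    out=[];pc=p.copy();Rc=R.copy()
    for k in range(n):
        want=p+(np.array(target)-p)*(k+1)/n
        d=np.round(Rc.T@(want-pc),dp); t=np.round(np.degrees(rv)/n,1 if n>1 else 2)
        pc=pc+Rc@d; Rc=Rc@Ro.from_rotvec(np.radians(t)).as_matrix()
        out.append([*map(float,d),*map(float,t)])
    print(str(out).replace(" ","")); print("end",np.round(pc,4),"yaw",np.degrees(np.arctan2(Rc[1,1],Rc[0,1])), "err",target-pc)
E
python3 -c "
from plan import *
plan([.5645,-.2325,.15],46.2,12)"
```

```text
[[0.0046,-0.01,-0.0361,-9.5,-0.0,0.0],[0.0046,-0.0039,-0.0374,-9.5,-0.0,0.0],[0.0046,0.0023,-0.0374,-9.5,-0.0,0.0],[0.0046,0.0084,-0.0365,-9.5,-0.0,0.0],[0.0046,0.0144,-0.0347,-9.5,-0.0,0.0],[0.0045,0.0199,-0.0318,-9.5,-0.0,0.0],[0.0046,0.0249,-0.0281,-9.5,-0.0,0.0],[0.0046,0.0291,-0.0236,-9.5,-0.0,0.0],[0.0046,0.0327,-0.0184,-9.5,-0.0,0.0],[0.0046,0.0352,-0.0128,-9.5,-0.0,0.0],[0.0046,0.0369,-0.0069,-9.5,-0.0,0.0],[0.0046,0.0375,-0.0006,-9.5,-0.0,0.0]]
end [ 0.5645 -0.2325  0.15  ] yaw 46.33460336771194 err [4.00044159e-06 5.30371367e-06 1.31478932e-05]
```

step_arm(
  motion=[
    [[0.0046,-0.01,-0.0361,-9.5,0,0],[0.0046,-0.0039,-0.0374,-9.5,0,0],[0.0046,0.0023,-0.0374,-9.5,0,0],[0.0046,0.0084,-0.0365,-9.5,0,0],[0.0046,0.0144,-0.0347,-9.5,0,0],[0.0046,0.0199,-0.0318,-9.5,0,0],[0.0046,0.0249,-0.0281,-9.5,0,0],[0.0046,0.0291,-0.0236,-9.5,0,0],[0.0046,0.0327,-0.0184,-9.5,0,0],[0.0046,0.0352,-0.0128,-9.5,0,0],[0.0046,0.0369,-0.0069,-9.5,0,0],[0.0046,0.0375,-0.0006,-9.5,0,0]],
  ],
  fingers=0.05,
)

```text
time_s: 1.6
ee_pos: [0.5654, -0.2319, 0.1497]
eef_rot: [-2.801, 1.57, 2.726]
force: [0.9, -0.3, 0.5]
grip_width: 0.0498
```

step_arm(
  motion=[
    [[0,0,0,0,0,0],[0,0,0,0,0,0]],
  ],
)

```text
time_s: 1.85
ee_pos: [0.5641, -0.233, 0.15]
eef_rot: [-2.593, 1.57, 2.926]
force: [-0.2, -0.3, 0.4]
grip_width: 0.0499
```

```bash
python3 - <<'E'
from ov import *
from plan import Ro
c=snap("top","top1"); s=snap("scene","scene1"); o=get_obs()
p=o["ee_pos"];R=Ro.from_euler('xyz',o["eef_rot"]).as_matrix();print(p,o["eef_rot"],np.degrees(np.arctan2(R[1,1],R[0,1])),o["grip_width"])
w=o["grip_width"]/2
# pads inner faces ends: +-w along y, +-8mm along z, at TCP
pl=[]
for sg in(1,-1):
    q=[p+R@np.array([0,sg*a,b]) for a,b in((w,.008),(w,-.008),(w+.0125,-.008),(w+.0125,.008),(w,.008))]
    pl.append(q)
pose=(0,0,0)
a=draw("top1",pl,pose,(360,190,460,290),8,"o4t"); cv2.imwrite("pics/o4t.png",a[:600]); b=draw("scene1",pl,pose,(200,200,320,310),6,"o4s")
for q in pl:
    print(proj(c,np.mean(q[:4],0)),proj(s,np.mean(q[:4],0)))
E
```

```text
[ 0.56400095 -0.23349575  0.15037032] [-1.54588734  1.57072618 -2.31016845] 46.2099179636459 0.04998978173554108
(np.float64(407.24470779553974), np.float64(228.18551005943596)) (np.float64(272.5984974679581), np.float64(279.6398736786787))
(np.float64(428.24543485685354), np.float64(247.9373629153747)) (np.float64(234.67567991161886), np.float64(284.9470539445777))
```

View pics/o4t.png

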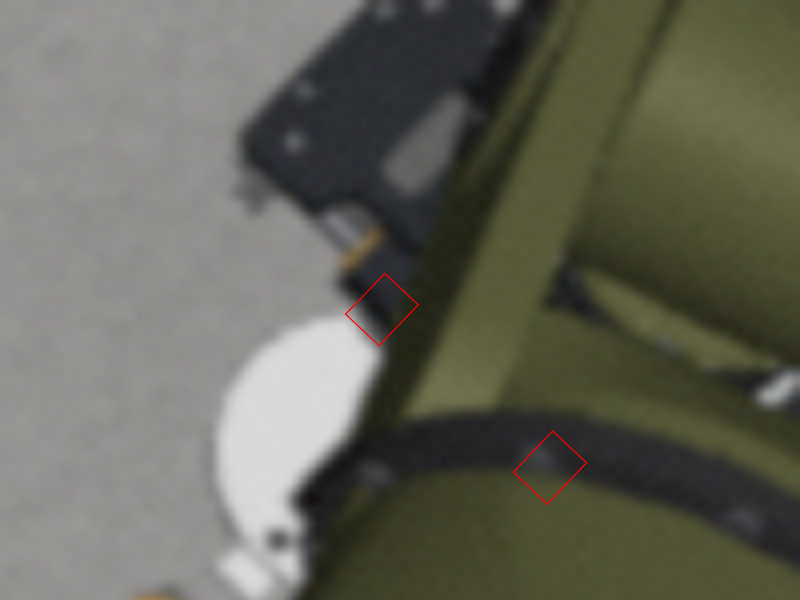

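View pics/o4s.png

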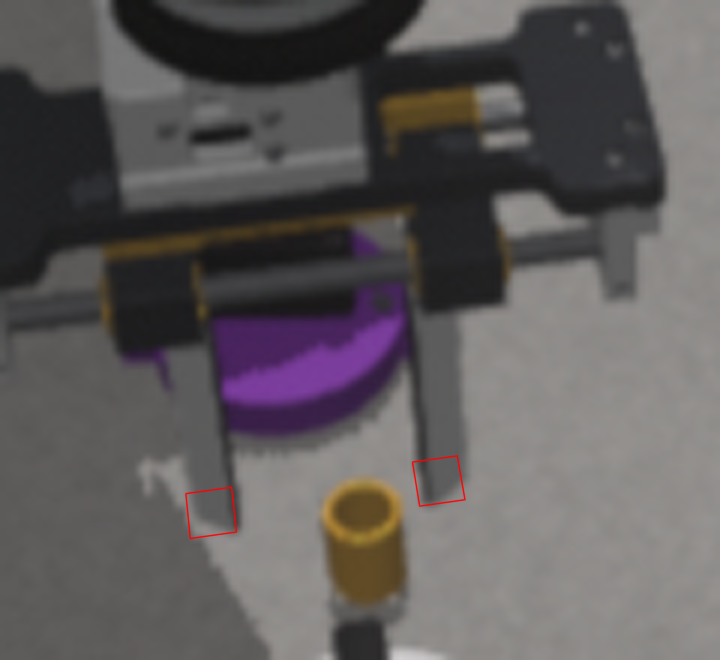

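```bash
python3 - <<'E'
from ov import *
from plan import Ro
o=get_obs(); p=o["ee_pos"];R=Ro.from_euler('xyz',o["eef_rot"]).as_matrix();w=o["grip_width"]/2
pl=[]
for sg in(1,-1):
    for x in (0,-.04):
        pl.append([p+R@np.array([x,sg*a,b]) for a,b in((w,.008),(w,-.008),(w+.0125,-.008),(w+.0125,.008),(w,.008))])
draw("scene1",pl,(0,0,0),(220,245,290,297),11,"o5")
draw("scene0",lid(),(.5645+.0037,-.2325+.0026,-.764),(225,290,305,350),10,"o6")
E
```

```text
(no output)
```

View pics/o5.png

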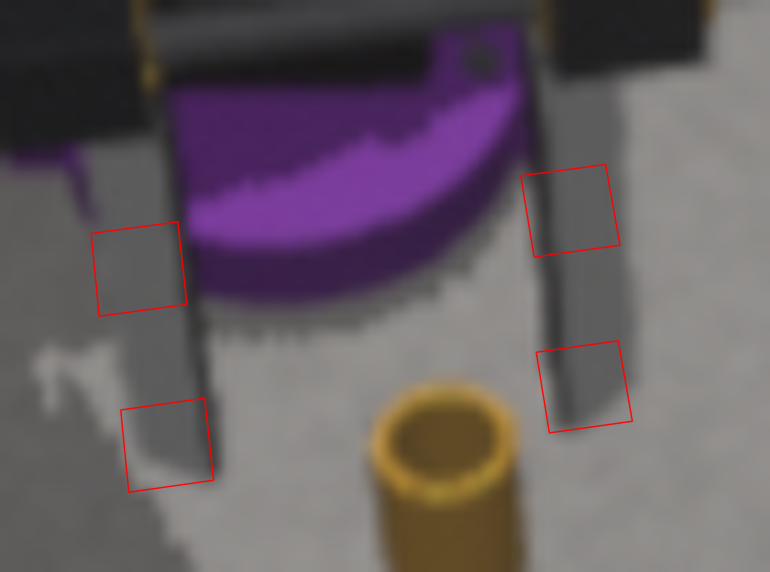

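View pics/o6.png

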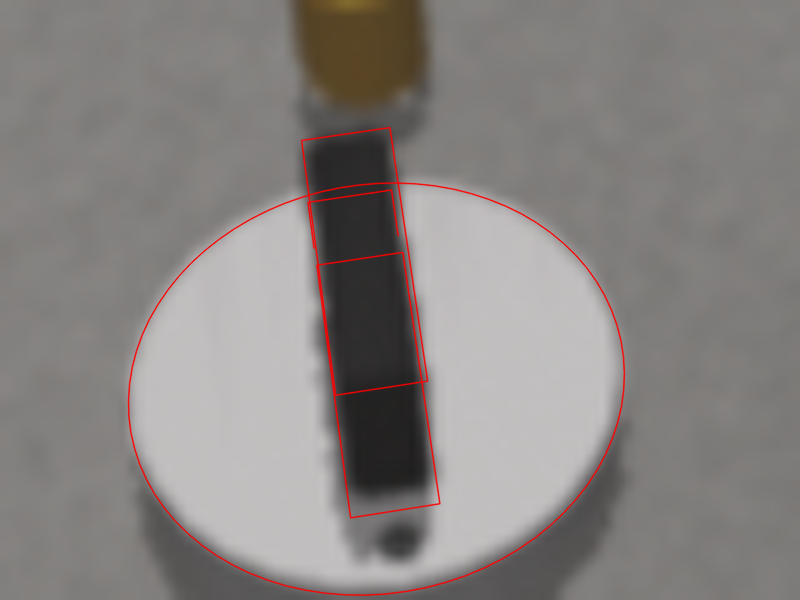

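```bash
python3 -c "
from plan import *
plan([.5674,-.2304,.024],46.2,8)"
```

```text
[[0.0158,0.0006,0.0,0.0,0.0,0.0],[0.0158,0.0005,0.0001,0.0,0.0,0.0],[0.0158,0.0006,0.0,0.0,0.0,0.0],[0.0158,0.0006,0.0001,0.0,0.0,0.0],[0.0158,0.0006,-0.0,0.0,0.0,0.0],[0.0158,0.0005,0.0,0.0,0.0,0.0],[0.0158,0.0006,0.0001,0.0,0.0,0.0],[0.0158,0.0006,0.0,0.0,0.0,0.0]]
end [ 0.5674 -0.2304  0.024 ] yaw 46.2099179636459 err [ 5.17380826e-06 -1.07387463e-05  3.00004736e-05]
```

step_arm(
  motion=[
    [[0.0158,0.0006,0,0,0,0],[0.0158,0.0006,0,0,0,0],[0.0158,0.0006,0,0,0,0],[0.0158,0.0006,0,0,0,0],[0.0158,0.0006,0,0,0,0],[0.0158,0.0005,0,0,0,0],[0.0158,0.0005,0,0,0,0],[0.0158,0.0005,0,0,0,0],[0,0,0,0,0,0]],
  ],
)

```text
time_s: 3.08
ee_pos: [0.5671, -0.2292, 0.0224]
eef_rot: [-2.814, 1.569, 2.707]
force: [0.6, -0.2, 0.1]
grip_width: 0.0496
```

```bash
python3 - <<'E'
from h import *
s=snap("scene","scene2"); crop("scene2",205,230,325,350,5,"c2")
o=get_obs(); print(o["ee_pos"],o["force"])
E
```

```text
[ 0.56759677 -0.22945118  0.02345571] [0.06262649 0.10278499 0.91054271]
```

View pics/c2.png

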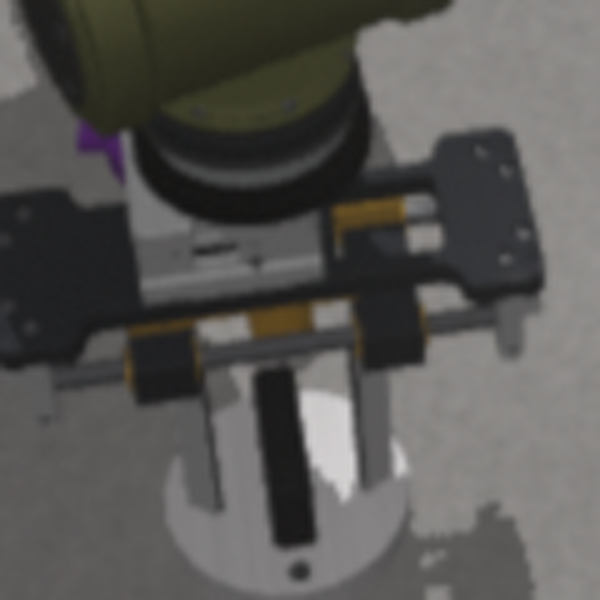

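The handle sits between the fingers and is well centred, with the jaw inner faces at crop x 222 and 360 and the handle at 285. I'll close on it.

step_arm(
  motion=[
    [[0,0,0,0,0,0],[0,0,0,0,0,0],[0,0,0,0,0,0],[0,0,0,0,0,0]],
  ],
  fingers=0,
  squeeze=35,
)

```text
time_s: 3.62
ee_pos: [0.5677, -0.2296, 0.0241]
eef_rot: [-0.001, 1.57, -0.764]
force: [-1.1, 0.6, 1.4]
grip_width: 0.0157
```

step_arm(
  motion=[
    [[-0.02,0,0,0,0,0],[-0.04,0,0,0,0,0],[-0.04,0,0,0,0,0],[-0.05,0,0,0,0,0],[-0.05,0,0,0,0,0],[-0.02,0,0,0,0,0],[0,0,0,0,0,0],[0,0,0,0,0,0]],
  ],
)

```text
time_s: 4.62
ee_pos: [0.5673, -0.2294, 0.2429]
eef_rot: [-2.828, 1.569, 2.693]
force: [-0.6, -0.5, -2.0]
grip_width: 0.0156
```

```bash
python3 - <<'E'
from h import *
s=snap("scene","scene3"); crop("scene3",205,130,345,270,4.3,"c3")
o=get_obs(); print(o["ee_pos"],o["force"],o["moment"],o["grip_width"])
E
```

```text
[ 0.5672546  -0.22932534  0.24262166] [-0.08295036  0.15756572 -1.29689177] [ 0.04550216 -0.13141482 -0.01033495] 0.016166633550570967
```

View pics/c3.png

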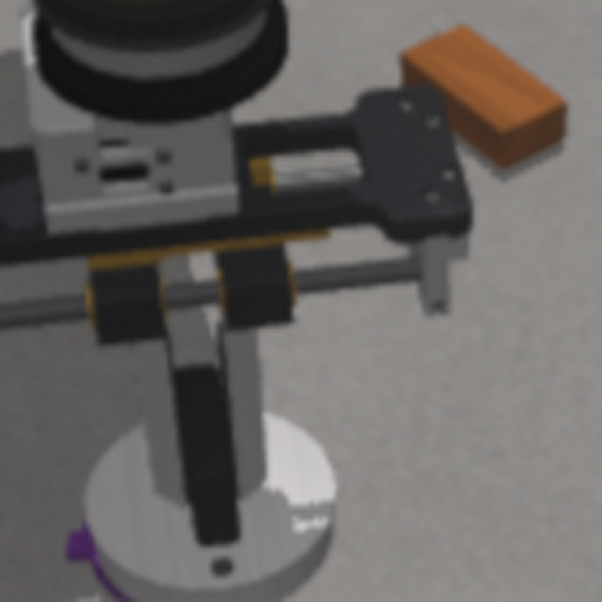

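```bash
python3 - <<'E'
from ov import *
from plan import Ro
o=get_obs(); R=Ro.from_euler('xyz',o["eef_rot"]).as_matrix(); p=o["ee_pos"]
y=np.arctan2(R[1,1],R[0,1])-np.pi/2; print(np.degrees(y),p)
draw("scene3",lid(p[2]-.0241),(p[0],p[1],y),(215,205,295,275),10,"o7")
o=cv2.imread("pics/o7.png")[:600]; cv2.imwrite("pics/o7.png",o)
E
```

```text
-43.668019048794875 [ 0.5672546  -0.22932534  0.24262166]
```

View pics/o7.png

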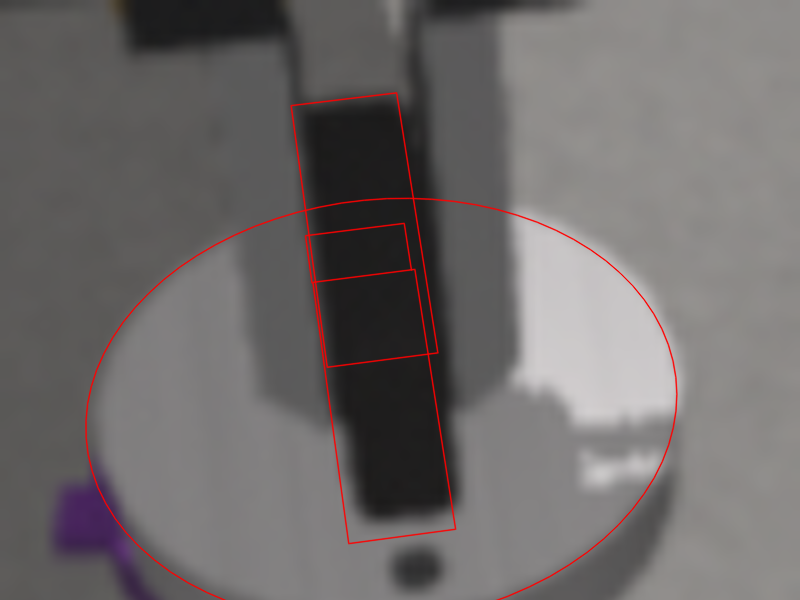

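```bash
python3 - <<'E'
from ov import *
m=machine[:3]+machine[5:9]
c=load("scene0"); 
a=draw("scene0",m,(.586,.2286,-.288),(368,132,438,180),11,"o8s")
draw("top0",m,(.583,.2265,-.288),(172,193,250,265),9,"o8t"); a=cv2.imread("pics/o8t.png")[:600];cv2.imwrite("pics/o8t.png",a)
E
```

```text
(no output)
```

View pics/o8s.png

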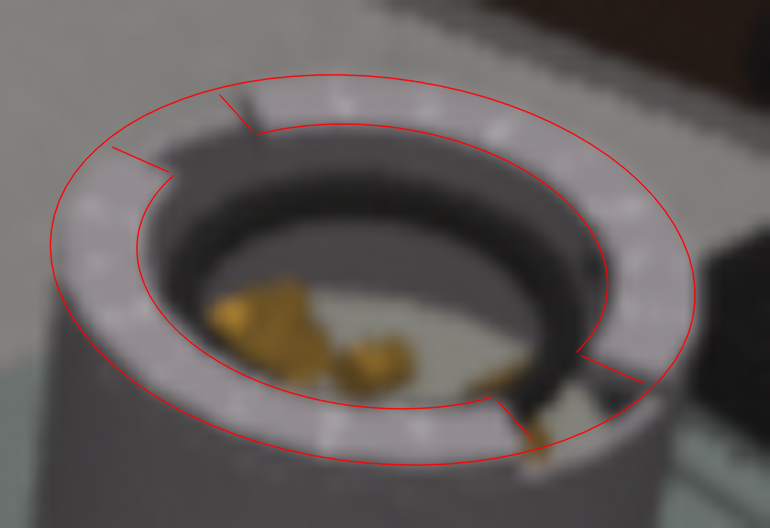

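View pics/o8t.png

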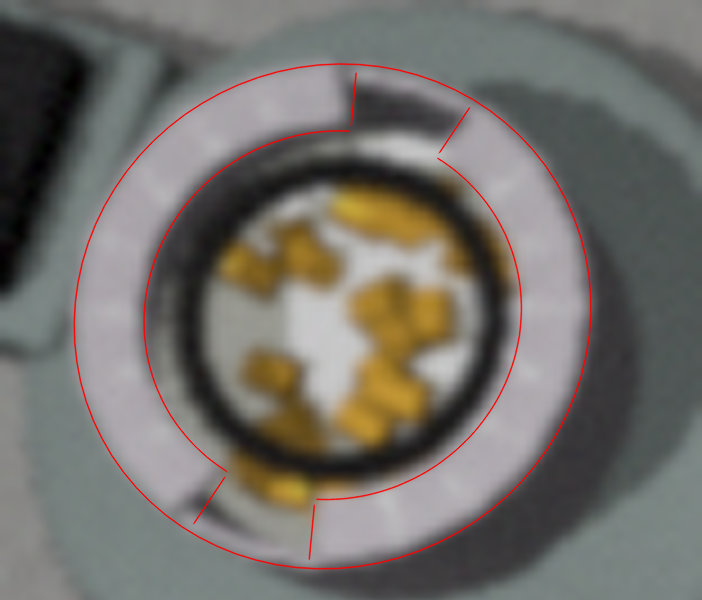

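```bash
python3 -c "
from plan import *
plan([.586,.2286,.2],73.7,12)"
```

```text
[[0.0036,0.0287,-0.0252,-2.3,-0.0,0.0],[0.0036,0.0297,-0.0241,-2.3,-0.0,0.0],[0.0036,0.0306,-0.0228,-2.3,-0.0,0.0],[0.0035,0.0315,-0.0216,-2.3,-0.0,0.0],[0.0036,0.0323,-0.0203,-2.3,-0.0,0.0],[0.0036,0.0332,-0.019,-2.3,-0.0,0.0],[0.0036,0.0338,-0.0176,-2.3,-0.0,0.0],[0.0036,0.0346,-0.0163,-2.3,-0.0,0.0],[0.0036,0.0351,-0.0148,-2.3,-0.0,0.0],[0.0035,0.0358,-0.0135,-2.3,-0.0,0.0],[0.0036,0.0362,-0.012,-2.3,-0.0,0.0],[0.0036,0.0368,-0.0105,-2.3,-0.0,0.0]]
end [0.586  0.2286 0.2   ] yaw 73.93192312060398 err [-2.99189722e-05 -3.82676834e-05 -1.46131666e-05]
```

step_arm(
  motion=[
    [[0.0036,0.0287,-0.0252,-2.3,0,0],[0.0036,0.0297,-0.0241,-2.3,0,0],[0.0036,0.0306,-0.0228,-2.3,0,0],[0.0036,0.0315,-0.0216,-2.3,0,0],[0.0036,0.0323,-0.0203,-2.3,0,0],[0.0036,0.0332,-0.019,-2.3,0,0],[0.0036,0.0338,-0.0176,-2.3,0,0],[0.0036,0.0346,-0.0163,-2.3,0,0],[0.0036,0.0351,-0.0148,-2.3,0,0],[0.0036,0.0358,-0.0135,-2.3,0,0],[0.0036,0.0362,-0.012,-2.3,0,0],[0.0036,0.0368,-0.0105,-2.3,0,0]],
  ],
)

```text
time_s: 6.18
ee_pos: [0.5861, 0.2295, 0.1993]
eef_rot: [-2.535, 1.569, -2.814]
force: [0.3, -0.4, -1.0]
grip_width: 0.0159
```

step_arm(
  motion=[
    [[0,0,0,0,0,0],[0,0,0,0,0,0],[0,0,0,0,0,0]],
  ],
)

```text
time_s: 6.55
ee_pos: [0.5866, 0.2275, 0.2006]
eef_rot: [-2.303, 1.57, -2.584]
force: [0.3, -0.6, -1.4]
grip_width: 0.0159
```

```bash
cat > chk.py <<'E'
from ov import *
from plan import Ro
import sys
def chk(tag,extra=(0,0,0),boxs=(350,80,450,175)):
    snap("scene",tag+"s"); snap("top",tag+"t"); o=get_obs(); R=Ro.from_euler('xyz',o["eef_rot"]).as_matrix(); p=o["ee_pos"]
    y=np.arctan2(R[1,1],R[0,1])-np.pi/2; print(np.degrees(y),p,R[2,0],o["force"],o["moment"],o["grip_width"])
    draw(tag+"s",lid(p[2]-.0241),(p[0],p[1],y),boxs,6,tag+"so")
    crop(tag+"t",150,160,290,270,5.4,tag+"to")
E
python3 -c "
from chk import *
chk('h1')"
```

```text
-16.133522628702607 [0.58666521 0.22759841 0.20073381] -0.9999999989625238 [ 0.31043024  0.16969782 -1.95532215] [ 0.07832091 -0.12551351 -0.01441522] 0.015953541854874846
```

View pics/h1so.png

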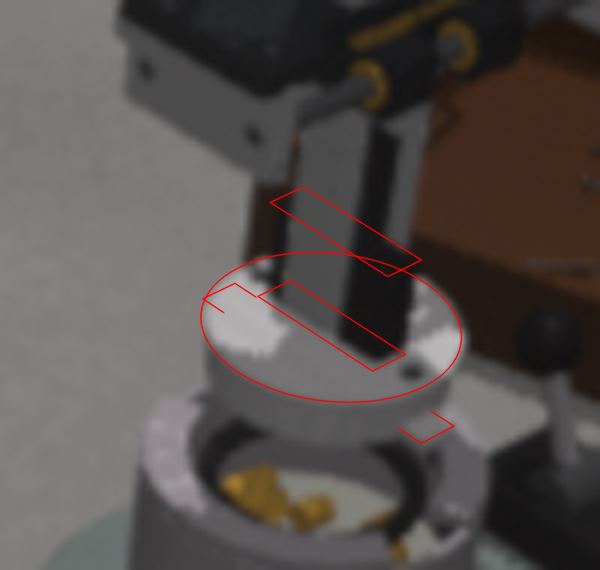

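View pics/h1to.png

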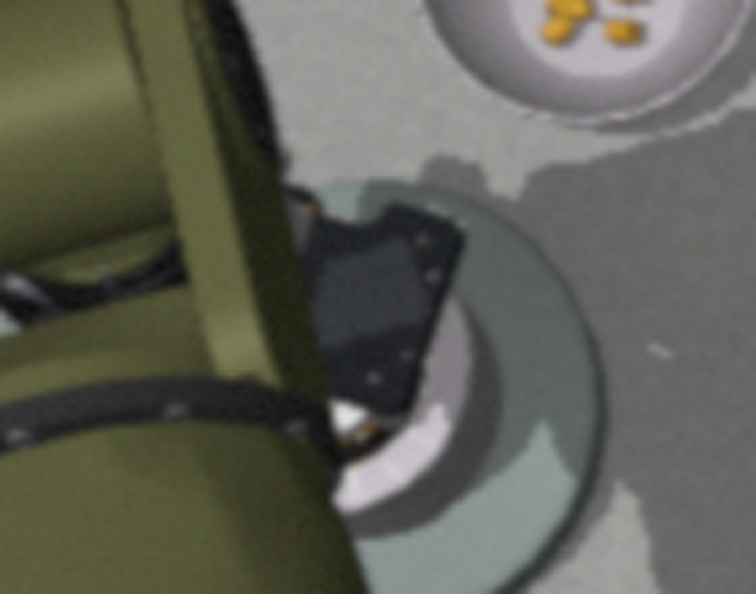

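step_arm(
  motion=[
    [[0.008,0,0,0,0,0],[0.008,0,0,0,0,0],[0.008,0,0,0,0,0],[0.008,0,0,0,0,0],[0,0,0,0,0,0],[0,0,0,0,0,0]],
  ],
)

```text
time_s: 7.4
ee_pos: [0.5866, 0.2285, 0.1689]
eef_rot: [0.708, 1.57, 0.427]
force: [-0.4, 0.1, -1.2]
grip_width: 0.0157
```

```bash
python3 -c "
from chk import *
chk('h2')
m=machine[:3]+machine[5:9]
draw('h2s',m,(.5868,.2295,-.285),(365,115,445,180),9,'h2m')
"
```

```text
-16.064837487060142 [0.5866797  0.22845681 0.16902711] -0.9999997962166678 [-0.67025896  0.39902375 -1.50179292] [ 0.01576515 -0.0900648  -0.03142928] 0.01600524411749481
```

View pics/h2so.png

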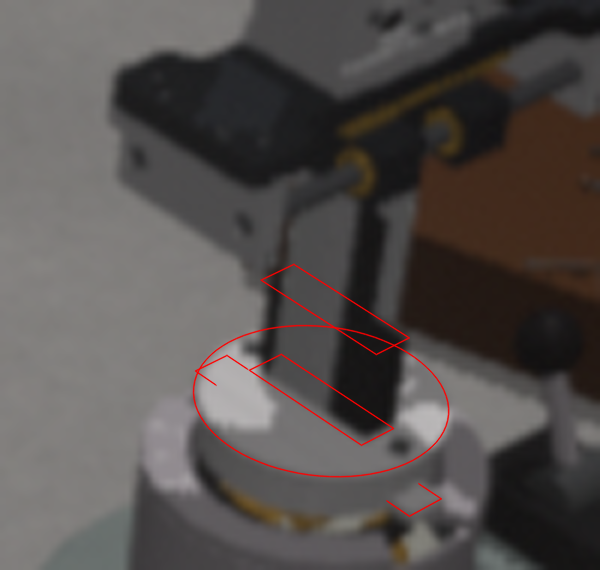

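View pics/h2m.png

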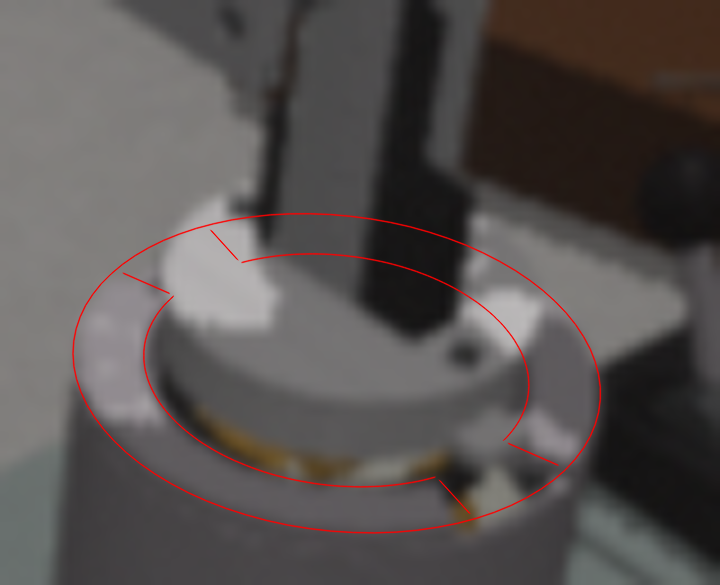

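```bash
python3 - <<'E'
from ov import *
o=get_obs();p=o["ee_pos"]
L=[[(s*.043,.008,z),(s*.054,.008,z),(s*.054,-.008,z),(s*.043,-.008,z)] for s in(1,) for z in (p[2]-.0241,p[2]-.0191)]
a=draw("h2s",L,(p[0]+.0006,p[1]+.0008,np.radians(-16.1)),(400,150,440,180),19,"x1",(0,0,255))
m=machine[:3]+machine[5:9]
b=draw("h2s",m,(.5868,.2295,-.285),(400,150,440,180),19,"x2",(0,255,0))
E
```

```text
(no output)
```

View pics/x1.png

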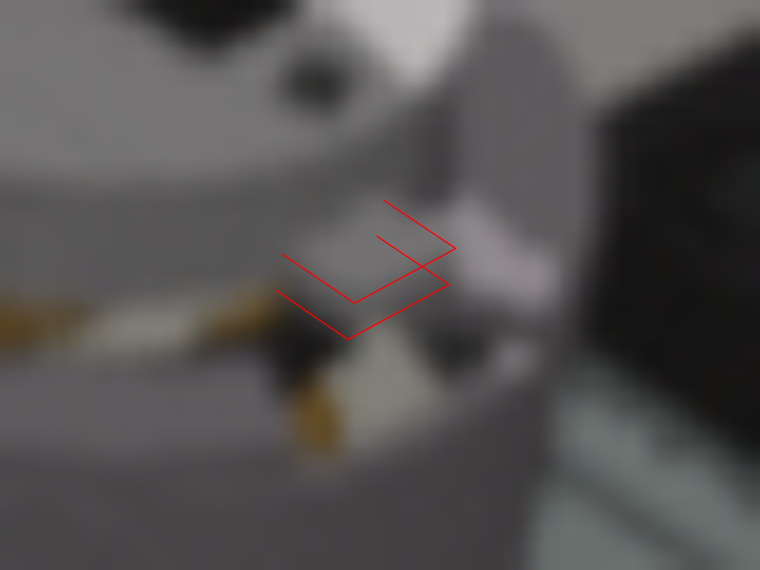

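View pics/x2.png

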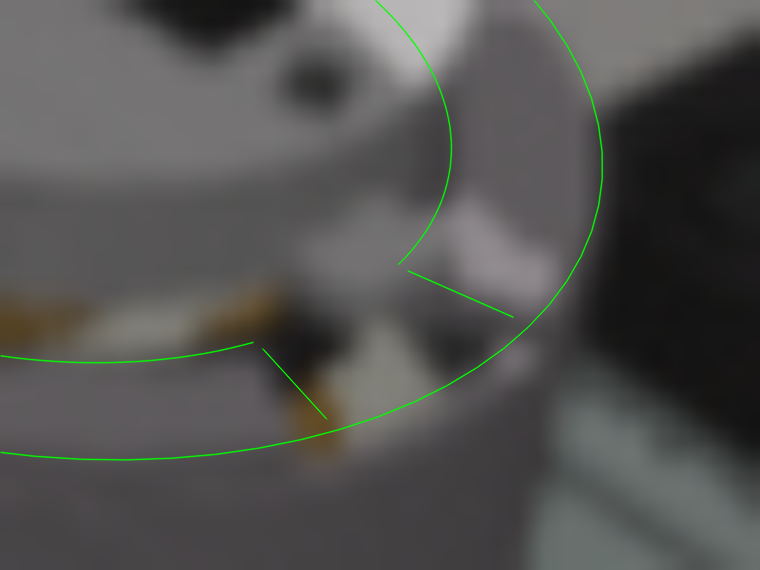

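step_arm(
  motion=[
    [[0.003,0,0,0,0,0],[0.003,0,0,0,0,0],[0.003,0,0,0,0,0],[0.002,0,0,0,0,0],[0,0,0,0,0,0]],
  ],
)

```text
time_s: 8.12
ee_pos: [0.5865, 0.2283, 0.1574]
eef_rot: [-2.532, 1.57, -2.813]
force: [-0.4, -0.0, -1.9]
grip_width: 0.0162
```

step_arm(
  motion=[
    [[0.001,0,0,0,0,0],[0.001,0,0,0,0,0],[0.001,0,0,0,0,0],[0,0,0,0,0,0]],
  ],
)

```text
time_s: 8.62
ee_pos: [0.5866, 0.2284, 0.1549]
eef_rot: [0.568, 1.57, 0.287]
force: [-1.7, -0.3, 2.7]
grip_width: 0.016
```

```bash
python3 -c "
from chk import *
chk('h3')
o=get_obs();print(o['force'])
crop('h3s',365,115,445,180,9,'h3c')"
```

```text
-16.065476753119018 [0.58660741 0.22840124 0.15490689] -0.9999999391258271 [-1.15698945 -0.79980434  2.88836757] [-0.06952001  0.10746134 -0.02302337] 0.016449091274201435
[-1.15698945 -0.79980434  2.88836757]
```

View pics/h3c.png

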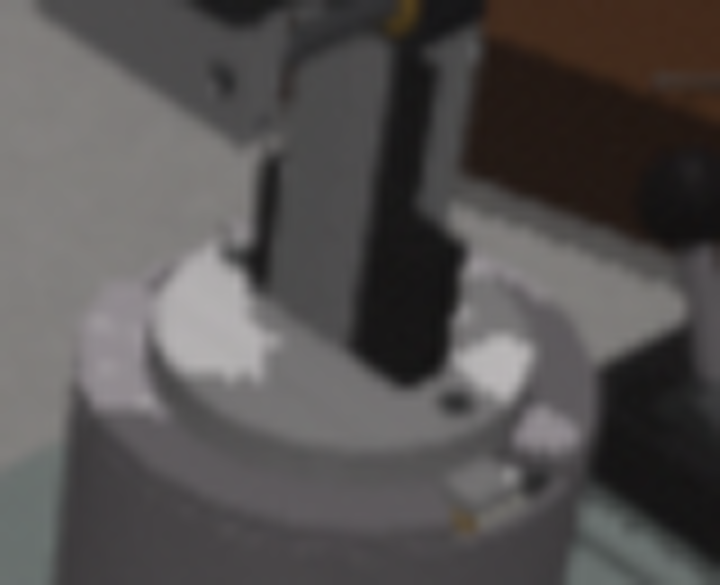

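step_arm(
  motion=[
    [[0.001,0,0,0,0,0],[0.001,0,0,0,0,0],[0.001,0,0,0,0,0],[0.0005,0,0,0,0,0],[0,0,0,0,0,0],[0,0,0,0,0,0]],
  ],
  squeeze=50,
)

```text
time_s: 9.48
ee_pos: [0.5866, 0.2284, 0.1513]
eef_rot: [0.624, 1.57, 0.344]
force: [-1.7, -0.6, 5.0]
grip_width: 0.0156
```

step_arm(
  motion=[
    [[0,0,0,3,0,0],[0,0,0,3,0,0],[0,0,0,3,0,0],[0,0,0,3,0,0],[0,0,0,3,0,0],[0,0,0,0,0,0]],
  ],
)

```text
time_s: 10.22
ee_pos: [0.5868, 0.2285, 0.1514]
eef_rot: [0.808, 1.57, 0.265]
force: [0.3, 0.3, 5.9]
grip_width: 0.0157
```

```bash
python3 -c "
from chk import *
chk('h4')
crop('h4s',365,115,445,180,9,'h4c')"
```

```text
-31.064699563689295 [0.58683781 0.22848492 0.15148212] -0.9999994112806286 [-0.63981294 -0.2964456   4.88886453] [ 0.00620417 -0.08144432  0.03970113] 0.01564963489742586
```

View pics/h4c.png

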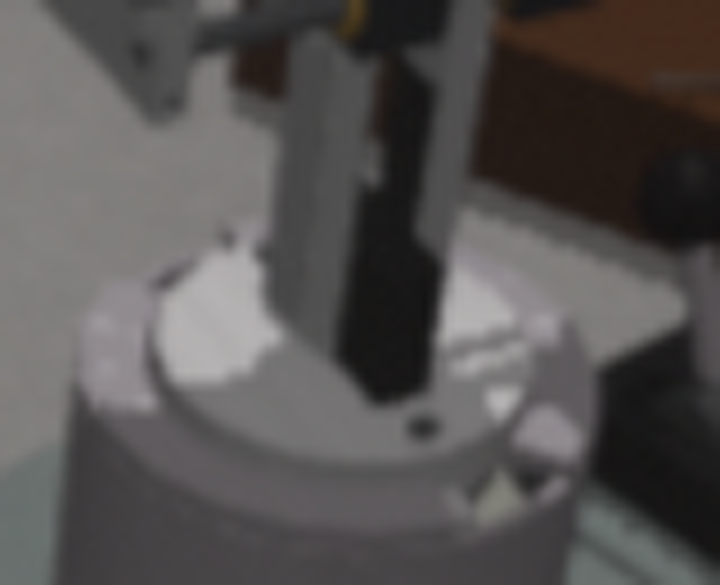

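The lug is passing under the rim with almost no torque. I'll finish the quarter turn.

step_arm(
  motion=[
    [[0,0,0,6,0,0],[0,0,0,6,0,0],[0,0,0,6,0,0],[0,0,0,6,0,0],[0,0,0,6,0,0],[0,0,0,6,0,0],[0,0,0,0,0,0]],
  ],
)

```text
time_s: 11.2
ee_pos: [0.5868, 0.2285, 0.1514]
eef_rot: [1.524, 1.57, 0.351]
force: [0.1, -0.0, 5.1]
grip_width: 0.0158
```

step_arm(
  motion=[
    [[0,0,0,6,0,0],[0,0,0,6,0,0],[0,0,0,6,0,0],[0,0,0,6,0,0],[0,0,0,6,0,0],[0,0,0,6,0,0],[0,0,0,3,0,0],[0,0,0,0,0,0]],
  ],
)

```text
time_s: 12.2
ee_pos: [0.5868, 0.2285, 0.1514]
eef_rot: [2.14, 1.57, 0.288]
force: [-0.2, -0.3, 5.5]
grip_width: 0.0154
```

```bash
python3 -c "
from chk import *
chk('h5')
crop('h5s',365,115,445,180,9,'h5c')"
```

```text
-106.06548368534537 [0.58681142 0.22847677 0.15144466] -0.9999995339085077 [ 0.29749504 -0.70266494  6.00999789] [-0.08370511 -0.02130265  0.04766751] 0.01561002826956677
```

View pics/h5c.png

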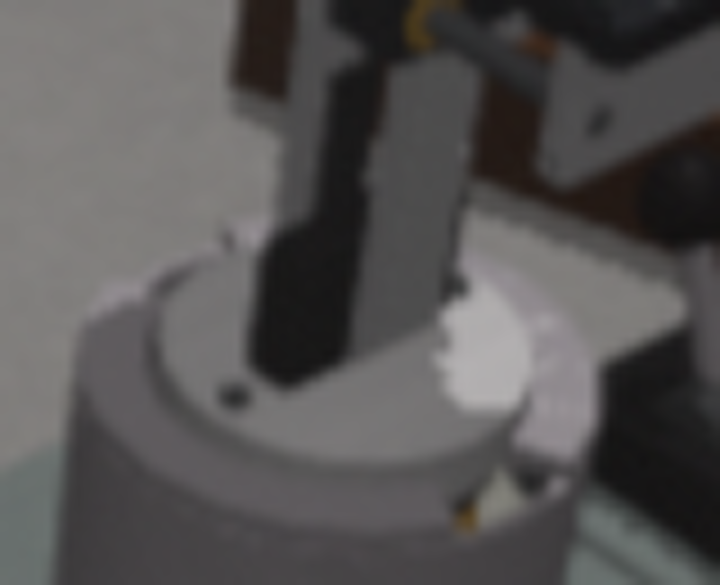

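Turned and locked: the dot is now at (235,395) in the crop and the slot is empty. I'll ease the pressure off, release and rise.

step_arm(
  motion=[
    [[-0.001,0,0,0,0,0],[-0.0005,0,0,0,0,0],[0,0,0,0,0,0]],
  ],
)

```text
time_s: 12.68
ee_pos: [0.5868, 0.2285, 0.1528]
eef_rot: [2.137, 1.57, 0.286]
force: [2.7, 0.6, 4.9]
grip_width: 0.0157
```

step_arm(
  motion=[
    [[0,0,0,0,0,0],[0,0,0,0,0,0],[0,0,0,0,0,0],[0,0,0,0,0,0],[-0.01,0,0,0,0,0],[-0.03,0,0,0,0,0],[-0.04,0,0,0,0,0],[-0.04,0,0,0,0,0],[0,0,0,0,0,0]],
  ],
  fingers=0.05,
)

```text
time_s: 13.8
ee_pos: [0.5873, 0.2287, 0.2768]
eef_rot: [2.168, 1.564, 0.317]
force: [-0.1, 0.0, -0.5]
grip_width: 0.0498
```

```bash
python3 -c "
from chk import *
chk('h6')
c=load('h6s')
m=machine[:3]+machine[5:9]
a=draw('h6s',lid(.129),(.5868,.2292,np.radians(-106.3)),(355,90,475,180),6.6,'h6c')"
```

```text
-106.06663841828856 [0.58643197 0.22835732 0.27274876] -0.9999999738731262 [ 0.74616994  0.15076076 -0.99501956] [-0.02966353 -0.09084008  0.02138955] 0.04985779697552479
```

View pics/h6c.png

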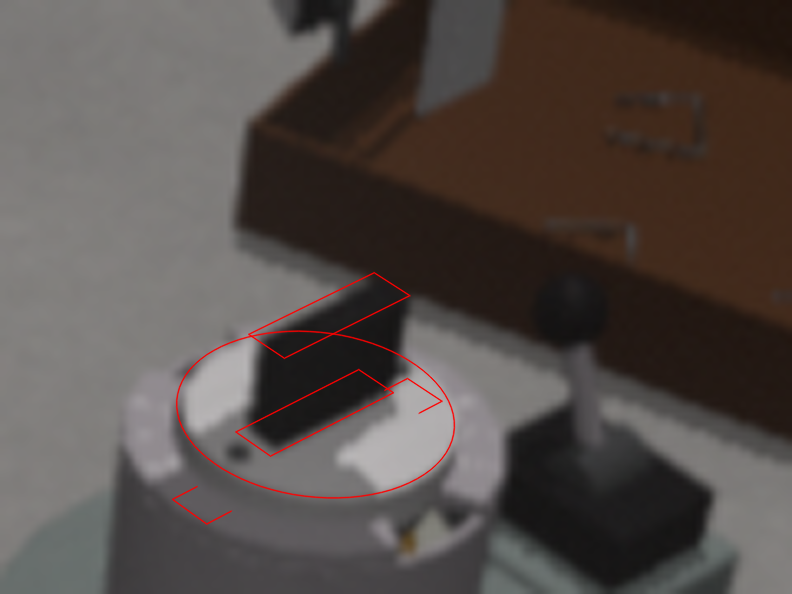

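step_arm(
  motion=[
    [[0,-0.015,-0.0325,0,0,0],[0,-0.015,-0.0325,0,0,0],[0,-0.015,-0.0325,0,0,0],[0,-0.015,-0.0325,0,0,0],[0,0,0,0,0,0],[0,0,0,0,0,0]],
  ],
  fingers=0,
)

```text
time_s: 14.65
ee_pos: [0.5648, 0.3693, 0.2717]
eef_rot: [-0.65, 1.569, -2.501]
force: [-0.1, -0.6, -0.1]
grip_width: 0.0004
```

step_arm(
  motion=[
    [[0.03,0,0,0,0,0],[0.03,0,0,0,0,0],[0.03,0,0,0,0,0],[0.03,0,0,0,0,0],[0.03,0,0,0,0,0],[0.004,0,0,0,0,0],[0,0,0,0,0,0]],
  ],
)

```text
time_s: 15.52
ee_pos: [0.5654, 0.3694, 0.1196]
eef_rot: [2.329, 1.57, 0.477]
force: [-0.4, 0.1, 0.4]
grip_width: 0.0004
```

```bash
python3 -c "
from chk import *
chk('h7')
crop('h7s',355,80,495,185,5.6,'h7c')"
```

```text
-106.08360531013494 [0.56550531 0.3699187  0.12029951] -0.9999975470475883 [-0.84032592 -0.01331237  1.04535208] [-0.04103382 -0.03999999 -0.0113682 ] 0.0004267884549327951
```

View pics/h7c.png

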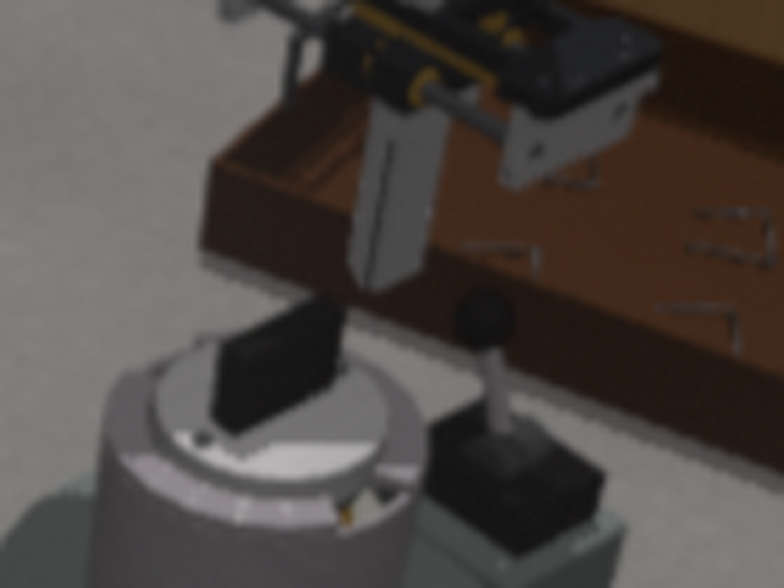

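View pics/h7to.png

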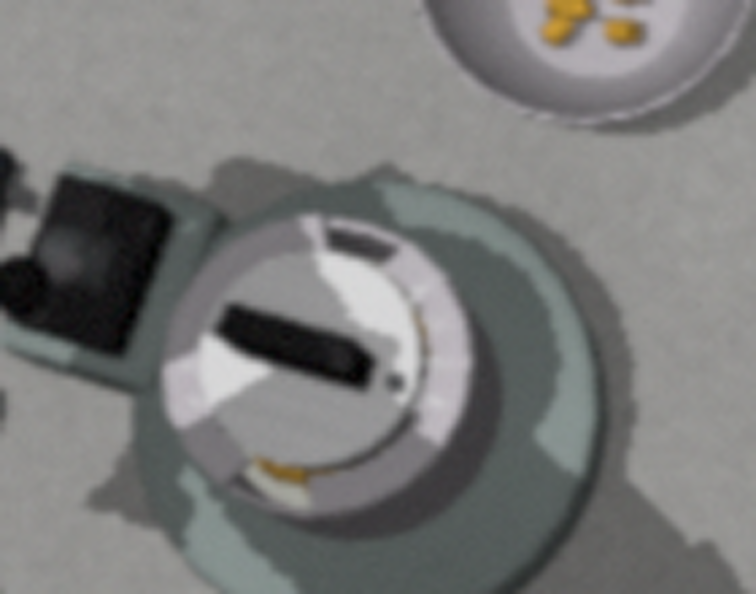

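step_arm(
  motion=[
    [[0,0.01,0,0,0,0],[0,0.01,0,0,0,0],[0,0.01,0,0,0,0],[0,0.01,0,0,0,0],[0,0.01,0,0,0,0],[0,0.01,0,0,0,0],[0,0.006,0,0,0,0],[0,0.006,0,0,0,0],[0,0,0,0,0,0],[0,0,0,0,0,0]],
  ],
)

```text
time_s: 16.88
ee_pos: [0.634, 0.35, 0.1186]
eef_rot: [0.877, 1.571, -0.974]
force: [-0.6, 0.6, 0.3]
grip_width: 0.0006
```

```bash
python3 -c "
from chk import *
chk('h8')
crop('h8s',355,80,495,185,5.6,'h8c')"
```

```text
-106.05523667018362 [0.63390434 0.35010832 0.11871958] -0.9999999962335092 [-0.31654604 -0.32870775 -0.28648238] [-0.01420349 -0.05751085  0.02863983] 0.0003892037779754646
```

View pics/h8c.png

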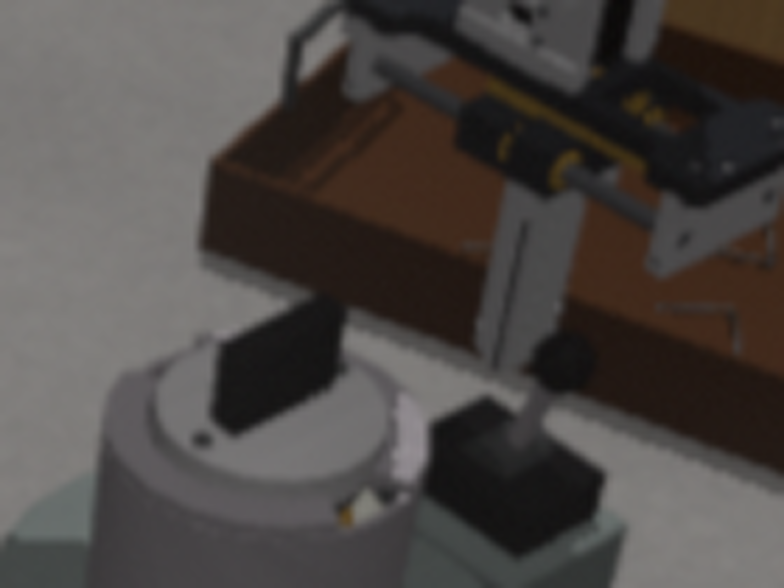

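step_arm(
  motion=[
    [[0,0.005,0,0,0,0],[0,0.004,0,0,0,0],[0,0.002,0,0,0,0],[0,0.001,0,0,0,0],[0,0,0,0,0,0]],
  ],
)

```text
time_s: 17.6
ee_pos: [0.6457, 0.3466, 0.1186]
eef_rot: [1.752, 1.571, -0.099]
force: [-0.7, 0.1, -0.0]
grip_width: 0.0005
```

step_arm(
  motion=[
    [[0,0.001,0,0,0,0],[0,0.001,0,0,0,0],[0,0.001,0,0,0,0],[0,0,0,0,0,0]],
  ],
)

```text
time_s: 18.1
ee_pos: [0.6469, 0.3465, 0.1185]
eef_rot: [-1.244, 1.567, -3.095]
force: [-13.0, 0.3, 2.2]
grip_width: 0.0005
```

```bash
python3 -c "
from chk import *
chk('h9')
crop('h9s',355,80,495,185,5.6,'h9c')"
```

```text
-106.0166067030412 [0.64691365 0.3464734  0.11858459] -0.9999935051309539 [-12.75048959   0.92330842   2.79557871] [ 0.06625004  2.43421337 -0.05920195] 0.0002697133813333861
```

View pics/h9c.png

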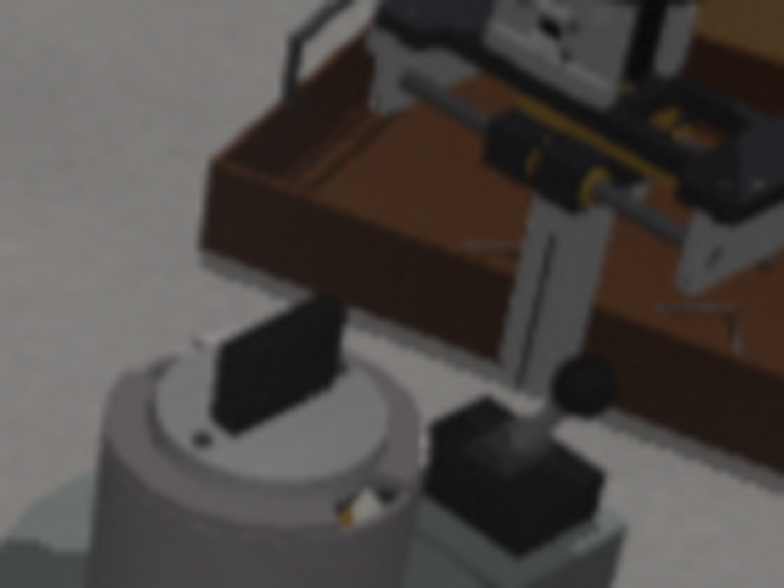

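The push force jumped to 13 N, so the switch is on its stop. I'll back off, rise and check.

step_arm(
  motion=[
    [[0,-0.01,0,0,0,0],[0,-0.02,0,0,0,0],[0,-0.03,0,0,0,0],[-0.04,0,0,0,0,0],[-0.05,0,0,0,0,0],[-0.05,0,0,0,0,0],[0,-0.03,0,0,0,0],[0,-0.03,0,0,0,0],[0,0,0,0,0,0],[0,0,0,0,0,0]],
  ],
)

```text
time_s: 19.45
ee_pos: [0.5337, 0.3789, 0.2589]
eef_rot: [2.048, 1.57, 0.197]
force: [1.1, -1.2, -0.9]
grip_width: 0.0002
```

```bash
python3 -c "
from chk import *
chk('h10')
crop('h10s',355,80,495,185,5.6,'h10c')
o=get_obs();print(o['time_s'])
c=load('h10s'); m=list(machine[:3]); 
m.append([(.02+.06*np.sin(.5)+.013*np.cos(t),.13+.013*np.sin(t),.13) for t in np.linspace(0,6.3,30)])
draw('h10s',m,(.5867,.2293,-.285),(355,80,495,185),5.6,'h10o')
"
```

```text
-106.1086526030863 [0.53390779 0.37866534 0.25842555] -0.9999999878309425 [-0.16153751  0.05401362 -0.78159037] [-0.05330649 -0.03106183 -0.03446409] 0.0007732855197284437
19.55
```

View pics/h10o.png

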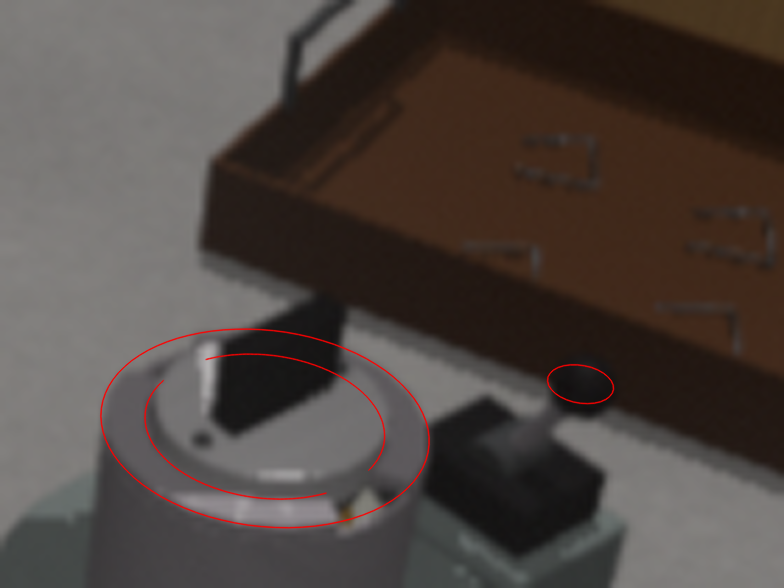

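View pics/h10s.png

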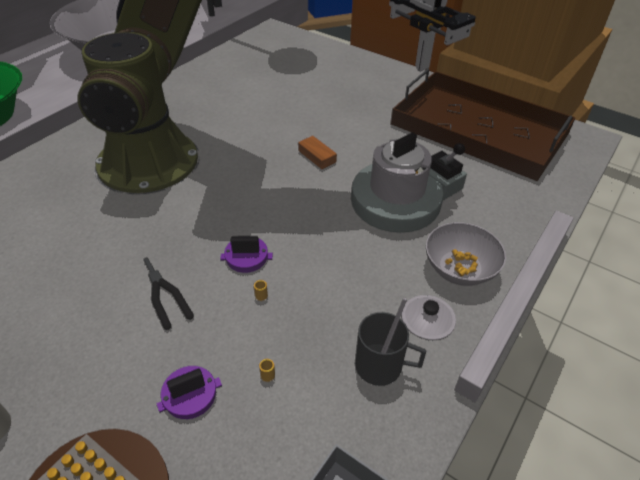

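The ball sits where the model puts the on stop (crop 581,384). The lid is locked and level, the bystanders haven't moved, and the gripper is clear. I'm handing in.

```bash
python3 -c "
from h import *
print(ticket.hand_in())"
```

```text
the job is handed in; nothing more can be done
None
```

The lid is locked in the pot, the switch is thrown fully over, and the job was handed in at about 19.6 s. No verdict was reported.

**What I did**
1. I gripped the aluminium lid by its handle and lowered it so both lugs went down through the slots.
2. I pressed it against the rubber ring, which took about 5–8 N, and turned it 90° clockwise with almost no torque.
3. I released it, then pushed the switch over to its stop, where the push force jumped to 13 N, and backed off.

**Last checks**
- **Lid:** in the pictures it looks level. The handle is square to the slots, within my estimate of a degree or two, and the centre is within about 1–2 mm of the pot's axis. Its drawn outline matched the locked height.
- **Switch:** the ball is where the model puts it at 1.0 rad.
- **Bystanders:** they look unmoved in the final scene picture.
- **Gripper:** it is free in the air, touching nothing.

**What disagreed**
- **Cameras:** the two cameras differed by about 5 mm. I compared the scene picture with the known fingertip positions, found it about 0.5 px off, and mostly relied on that camera.
- **Slot angle:** the two views gave slot angles about 1° apart, which is within the clearance.

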